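# Jack up the front edge of a wedging slab and hold it

### The job

The grey stone wedging slab needs a new shim under its front edge. First turn the black knob until the lift pad's pointer is at the line let into the slab, then set the hand jack with its saddle centred squarely under the lift pad and, handle still up, give it one full trial pump: press the paddle all the way down and let it come all the way up again. Then press the paddle fully down once more and finish while holding it down, so that the jack alone keeps the slab lifted; leave the pots and tools round about where they are.

Things in the scene. Friction and masses are not known exactly. Their poses are not given: they have to be found in the camera images.
- stand: Fixed low steel stand carrying the grey stone wedging slab (240 x 360 x 22 mm, top at 93 mm). Origin: on the table under the slab's centre. x points from the slab's front edge (x = -120 mm, towards the robot, where the lift pad is) to its back hinge, y along the front edge, z up. 22 mm legs stand under the slab at y = +-165 mm; between them the space under slab and pad is clear.
- mark (a point): Front end of the lift mark, a pale line 36 mm long and 4 mm wide let into the slab's top face at the middle of its front edge, running along the stand's x. The point has the stand's axes when the slab lies down.
- pad (a joint): Position of the lift pad along the slab's front edge (m): 0 when its pointer is exactly at the mark, negative when it is on the stand's -y side. Starts 13 to 28 mm on the negative side.
- pointer (a point): Tip of the small brass pointer that is fixed to the lift pad and lies on the slab's top face, pointing at the line; aligned when it has the same y in the stand's frame as the mark.
- pad_under (a point): Centre of the underside of the lift pad, a 50 x 50 x 8 mm steel plate sticking out in front of the slab's front edge; underside 62 mm above the table with the slab down, about 78 mm fully lifted. Its centre is 155 mm in front (-x) of the stand's origin, 275 mm from the slab's back hinge. The slab weighs about 5 kg; 20 to 26 N at the pad lifts it.
- knob (a joint): Angle of the black knob (rad), growing clockwise seen from above. Rack and pinion: 1 rad clockwise moves the lift pad 10 mm towards the stand's +y. Stays where it is left (0.05 N m friction). At 0 the pad is at the mark and the knob's bar lies along the stand's x. Range -3.3 to 1.3, starts at -2.8 to -1.3.
- knob_grip (a point): On the knob's upright axis, 121 mm above the table: TCP height to grip the knob's straight bar (44 mm long, 12 mm wide, 107 to 129 mm above the table) across its width. The point's x runs along the bar. The knob stands on top of the slab, 25 mm behind its front edge and 100 mm to the stand's +y of the mark.
- jack: Loose grey hand jack, 0.92 kg. Origin: under its middle grip post, on the underside of the base plate (185 x 70 x 10 mm, from x = -100 to +85 mm). Its x axis points from the handle to the saddle, z up. The post is 26 mm along x, 24 mm wide in y, and 86 mm tall.
- jack_grip (a point): A point in the upper part of the jack's grip post, 68 mm above the jack's underside: TCP height for taking the post across its 24 mm width (along the jack's y). The jack may be carried or slid on the table by it.
- saddle_top (a point): Centre of the top face of the jack's saddle, a flat steel disc 28 mm across, 55 mm in front (+x) of the post; 55 mm above the table with the handle up, so there are 7 mm to spare under the pad. It rises straight up.
- lever (a joint): Jack handle (rad): 0 up, as at the start, 0.47 at its lower stop. Hinged at the post 50 mm above the jack's underside. 1 rad raises the saddle 51 mm, 24 mm in all. A spring pushes it up again when let go, with or without load. Pressing the paddle needs about 3 to 5 N unloaded, 11 to 17 N lifting the slab.
- paddle (a point): Middle of the top face of the flat black paddle (56 x 36 mm, 8 mm thick) at the handle's end, 113 mm from the handle's hinge, on the other side of the post from the saddle. Handle up (0.45 rad above level): 104 mm above the table, 100 mm behind (-x of) the post. Fully down (0.02 rad below level): 53 mm and 113 mm.
- bowl: Bystander, to be left alone: terracotta-coloured open bowl, 110 mm across, 42 mm high, standing on the slab; it rides along when the slab is lifted. Origin: centre of its underside.
- tumbler: Bystander, to be left alone: black open beaker, 72 mm across, 100 mm high. Origin: centre of its underside.
- soap: Bystander, to be left alone: white bottle with black cap, 64 mm across, 170 mm high. Origin: centre of its underside.
- mug: Bystander, to be left alone: white mug, 76 mm across, 85 mm high. Origin: centre of its underside.
- stick: Bystander, to be left alone: flat wooden modelling knife, 160 mm long, 16 mm wide, 9 mm thick, lying flat. Origin: centre of its underside (middle of its length).
- toolbox: Bystander, to be left alone: white open plastic box with wooden tools, 110 x 150 x 55 mm. Origin: centre of its underside.
- glazejar: Bystander, to be left alone: jar with steel lid, 68 mm across, 75 mm high. Origin: centre of its underside.
Not all that is in view belongs to the job. Leave any red look-alike of the jack alone.

How it is judged:
By the outcome, as a careful person would: the job done as asked, in the order asked, and still so for the second after the job is handed in, while the arm keeps its last pose, push and grip.
It also fails if it takes over 70 s, if anything falls off the work surface, if the arm or the gripper's body presses on something with over 40 N, if the wrist force passes 120 N, or if a joint passes its speed limit or range.

### The arm

A 6-joint arm with a two-finger parallel gripper is mounted at the origin on the work surface. World frame = base frame: x ahead of the robot, y to its left, z up, the work surface at z = 0. Lengths are in m, angles in rad, forces in N, time in s.
With the tool pointing down it reaches from about 0.275 to 0.75 m from the base axis. Payload 10.2 kg.
Tool frame: the origin (TCP) lies between the finger pads, 19 mm behind the fingertips; this is the grasp point; z points along the fingers, y is the line along which they close (so a half turn about z gives the same grasp; the last joint's range is limited). The gripper opens to 85 mm and grips with 20 to 120 N. Pads are 22 mm wide; open, the fingers measure 114 mm over their backs; the gripper's body (76 mm by 85 mm) begins 54 mm behind the grasp point. The pads swing forward as they close: fully open they stand 13 mm farther back than shut.
Start: joints at [0.917, 0.313, 1.498, -0, 1.331, -0.223], TCP at [0.219, 0.477, 0.25] pointing down, gripper open.
Joint ranges: [-2.94, 2.94], [-0.97, 2.17], [0.19, 2.56], [-1.23, 4.37], [0.02, 3.11], [-2.88, 2.88]. Speed limits (rad/s): [2.39, 2.39, 3.01, 3.14, 3.14, 3.14].

### API

Orientations are given as a unit quaternion [x, y, z, w].
In Python, from bench import env, kinematics, monitor, eyes, job gives the robot as it stands. The module is installed in compiled form; this text tells all that it offers. Calls block until the motion is done:
- env.reach(position, orientation): joint-space move of the TCP to a pose.
- env.movel(position, velocity=0.15, frame=None, guard=None): straight line of the TCP; frame=None keeps the orientation; velocity is the mean speed in m/s. With guard (N) it stops when the force on the tool has changed by that much, and returns True; else False.
- env.set_joints(angles): joint-space move.
- env.release() and env.close_gripper(effort=None): open the fingers fully, or close them until they stop; effort is the grip in N (None keeps the last).
- env.hold(seconds).
- kinematics.ik(position, orientation): joint angles nearest the present ones, or None.
- monitor.sense(): the state.
- eyes.grab_frame(name): name is "scene" or "side" or "wrist"; returns a dict with "frame" (384x512x3 uint8, red, green, blue), "mtx" (3x3 intrinsics, pixels), "k1" (the pictures are not rectified: a ray, as slopes to the right and down, at radius r is drawn at 1 + k1 r^2 times it, then the intrinsics apply), "view" (4x4, takes a point from world to camera coordinates). Camera axes: x right, y down, z forward; pixel columns grow to the right and rows downward; lengths in m; the calibration is good to about 2 mm. A picture is of the moment at which its call begins. There is no depth.
A pose or a line that the arm cannot do raises env.MotionError and nothing moves.
- job.hand_in(): hands the job in; it is judged then, once.
The state is a dict: "clock": time; "joints": joint angles; "qvel": joint speeds; "joint_efforts": joint torques, N m; "position": TCP position; "ee_rot": TCP orientation; "contact_force": force on the tool from outside, world axes, zero at the start; "ft_torque": the same for the moment, N m; "finger_gap": opening from 0.0 (shut) to 1.0 (fully open); "gripper_force": force on a finger pad.
Only numpy, scipy, OpenCV 4.12 (cv2) and the standard library are available. Lean on these libraries where they do the work, as an engineer would, in place of code of your own. Each camera call takes 0.05 s, during which the arm holds its last target. There are 200 camera calls.

## Working session

There is one attempt and no reset: what is moved stays moved. The work goes in short steps, each a Python script; the robot and the scene stay as the last script left them, time stands still between calls to the robot, and variables do not carry over. Pictures are saved under pics/ and viewed, at most 10 in all, crops included, and the job is handed in when it is done.

```bash
mkdir -p pics; cat > h.py <<'E'
import numpy as np, cv2
from bench import env, kinematics, monitor, eyes, job
from scipy.spatial.transform import Rotation as R
def grab(n,fn=None):
    f=eyes.grab_frame(n)
    if fn: cv2.imwrite('pics/'+fn,f['frame'][:,:,::-1])
    return f
def ray(f,uv):
    K=np.array(f['mtx']); p=np.linalg.inv(K)@[uv[0],uv[1],1]; d=p[:2].copy()
    for _ in range(20): d=p[:2]/(1+f['k1']*(d@d))
    V=np.array(f['view']); o=-V[:3,:3].T@V[:3,3]
    v=V[:3,:3].T@np.array([d[0],d[1],1]); return o,v/np.linalg.norm(v)
def onz(f,uv,z):
    o,v=ray(f,uv); return o+v*(z-o[2])/v[2]
def tri(*fu):
    A=np.zeros((3,3));b=np.zeros(3);L=[ray(*x) for x in fu]
    for o,v in L: P=np.eye(3)-np.outer(v,v);A+=P;b+=P@o
    X=np.linalg.solve(A,b); return X,[np.linalg.norm((np.eye(3)-np.outer(v,v))@(X-o)) for o,v in L]
def proj(f,X):
    V=np.array(f['view']); c=V[:3,:3]@X+V[:3,3]; s=c[:2]/c[2]; s=s*(1+f['k1']*(s@s))
    return (np.array(f['mtx'])@[s[0],s[1],1])[:2]
def down(yaw): # tool z down, tool y (closing) along direction yaw+90deg ; tool x along yaw
    c,s=np.cos(yaw),np.sin(yaw)
    return R.from_matrix(np.array([[c,s,0],[s,-c,0],[0,0,-1]])).as_quat()
E
python3 - <<'E'
from h import *
a=grab('scene','s0.png');b=grab('side','d0.png');w=grab('wrist','w0.png')
cv2.imwrite('pics/all0.png',cv2.resize(np.hstack([a['frame'],b['frame']])[:,:,::-1],(800,300)))
for f in(a,b,w): print(np.round(f['mtx'],1).tolist(),f['k1'],np.round(f['view'],3).tolist())
print(monitor.sense())
E
```

```text
[[464.4, 0.0, 255.5], [0.0, 464.4, 190.6], [0.0, 0.0, 1.0]] 0.007626775641289476 [[-0.515, 0.857, 0.011, 0.312], [0.685, 0.419, -0.595, -0.259], [-0.515, -0.299, -0.803, 1.595], [0.0, 0.0, 0.0, 1.0]]
[[373.4, 0.0, 258.4], [0.0, 373.4, 189.3], [0.0, 0.0, 1.0]] -0.04700182686209116 [[0.955, -0.297, -0.008, -0.515], [-0.152, -0.466, -0.872, 0.152], [0.255, 0.834, -0.49, 1.008], [0.0, 0.0, 0.0, 1.0]]
[[339.0, 0.0, 258.1], [0.0, 339.0, 186.7], [0.0, 0.0, 1.0]] -0.03432382838332315 [[0.417, 0.909, -0.001, -0.524], [0.874, -0.401, 0.276, -0.036], [0.25, -0.116, -0.961, 0.378], [0.0, 0.0, 0.0, 1.0]]
{'clock': 0.15, 'joints': array([ 9.16599098e-01,  3.13335724e-01,  1.49822724e+00, -3.74237382e-06,
        1.33100649e+00, -2.23426025e-01]), 'qvel': array([-0.00032503, -0.00028369, -0.00289915, -0.00046899, -0.00053372,
       -0.00066055]), 'joint_efforts': array([ 1.44540387e-03, -4.12374508e+01, -2.59791774e+01, -1.67147195e-04,
        3.26504662e-03,  3.53139615e-05]), 'position': array([0.21914652, 0.47689278, 0.24957254]), 'ee_rot': array([ 2.13723676e-01,  9.76894033e-01, -4.42902041e-04, -2.05859389e-04]), 'contact_force': array([-0.52025521,  0.12311278,  0.14492909]), 'ft_torque': array([-3.58115572e-02,  2.72755397e-02, -6.45899940e-05]), 'gripper_force': 0.0, 'finger_gap': 0.9974433473715474}
```

View pics/s0.png

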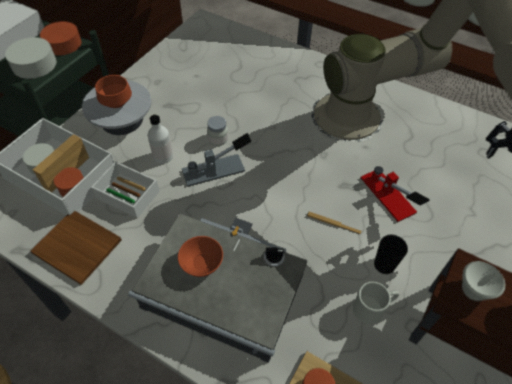

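View pics/d0.png

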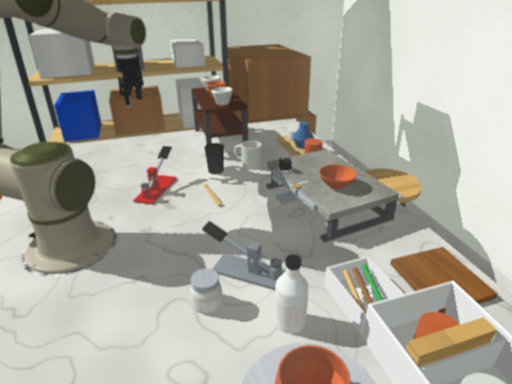

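Scene view: the grey jack is at (213,165) and the red look-alike at (390,193). The slab is centred near (222,275), with the pointer and mark at (237,236) and the black knob at (273,255). In the side view the grey jack is at (250,262), the red one at (156,187) and the knob at (285,163). The grey jack fits ("loose grey hand jack"), so I'm confirming it with one enlarged crop.

```bash
python3 - <<'E'
from h import *
a=grab('scene');b=grab('side')
c1=cv2.resize(a['frame'][125:285,170:330],(600,600),interpolation=cv2.INTER_CUBIC)[:, :400]
c1=cv2.resize(a['frame'][120:280,175:295],(400,533),interpolation=cv2.INTER_CUBIC)
c2=cv2.resize(b['frame'][145:305,195:315],(400,533),interpolation=cv2.INTER_CUBIC)
cv2.imwrite('pics/crop1.png',np.hstack([c1,c2])[:,:,::-1])
print('knob',tri((a,(273,254)),(b,(285,163))))
for n,z in((('pointer',(237,236)),.093),(('jack',(213,165)),.05)): print(n,onz(a,n[1],z))
print('slab corners',[onz(a,p,.093).round(3).tolist() for p in((185,217),(307,262),(270,350),(131,293))])
E
```

```text
knob (array([0.65448415, 0.07949175, 0.11317834]), [np.float64(0.0017171067966803711), np.float64(0.0017171067966802389)])
('pointer', (237, 236)) [ 0.64876346 -0.03113628  0.093     ]
('jack', (213, 165)) [ 0.45614308 -0.23912626  0.05      ]
slab corners [[0.671, -0.18, 0.093], [0.622, 0.157, 0.093], [0.857, 0.187, 0.093], [0.911, -0.161, 0.093]]
```

View pics/crop1.png

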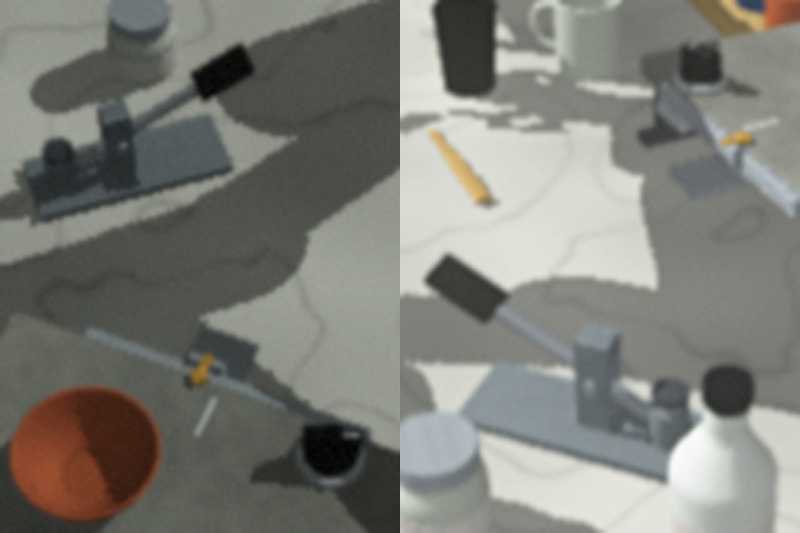

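Crop: on the left, the jack's saddle is at (60,155), its post at (115,145) and its black paddle at (222,72). The base, post and saddle are grey, so this is the jack to use. The brass pointer at (203,368) lies left (-y) of the pale mark at (205,417), and the knob bar is at (330,445). Next is a wrist camera view.

```bash
python3 - <<'E'
from h import *
f=grab('wrist'); s=monitor.sense(); V=np.array(f['view']); o=-V[:3,:3].T@V[:3,3]
T=R.from_quat(s['ee_rot']); print('cam in tool',T.inv().apply(o-s['position']), 'fwd',T.inv().apply(V[2,:3]),'right',T.inv().apply(V[0,:3]))
# candidate: tool x along world dir 0.1
for yaw in (0.1,0.1+np.pi):
    q=down(yaw); print(yaw, kinematics.ik([0.60,0.03,0.30],q))
    Rm=R.from_quat(q); print(Rm.apply(T.inv().apply(o-s['position'])),Rm.apply(T.inv().apply(V[2,:3])))
E
```

```text
cam in tool [ 0.070046   -0.00109814 -0.12306237] fwd [-2.75797430e-01  6.33635020e-05  9.61215779e-01] right [ 1.58895289e-04  9.99999987e-01 -2.03290345e-05]
0.1 [-1.44863186e-01  4.58477860e-01  1.16094055e+00 -4.44089210e-16
  1.52217424e+00  1.32593314e+00]
[0.06958643 0.00808558 0.12306237] [-0.27441327 -0.02759685 -0.96121578]
3.241592653589793 [-1.44863186e-01  4.58477860e-01  1.16094055e+00 -4.44089210e-16
  1.52217424e+00 -1.81565951e+00]
[-0.06958643 -0.00808558  0.12306237] [ 0.27441327  0.02759685 -0.96121578]
```

```bash
python3 - <<'E'
from h import *
import pickle
q=down(np.pi+0.1)
F=[]
for i,p in enumerate([(0.58,0.05,0.27),(0.61,0.0,0.25)]):
    env.reach(p,q); env.hold(0.2); F.append(grab('wrist',f'w1{i}.png'))
F+= [grab('side')]
pickle.dump(F,open('F1.pkl','wb'))
cv2.imwrite('pics/w1.png',cv2.resize(np.hstack([F[0]['frame'],F[1]['frame']])[:,:,::-1],(800,300),interpolation=cv2.INTER_AREA)); print(monitor.sense()['clock'])
E
```

```text
3.225
```

View pics/w1.png

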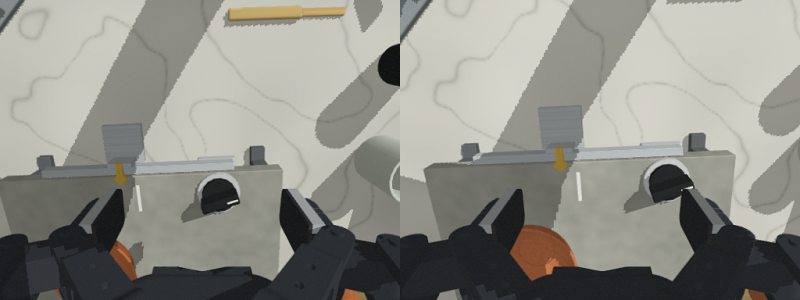

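The two wrist views show the pointer at (121,178)/(560,160) and the mark line at (139,198)/(579,187). The knob is at (220,195)/(671,182), and its bar has a white index on the right end. Extracting these by mask.

```bash
python3 - <<'E'
from h import *
import pickle
F=pickle.load(open('F1.pkl','rb'))
def comps(m,roi,mn=12):
    x0,y0,x1,y1=roi; mm=np.zeros(m.shape,np.uint8); mm[y0:y1,x0:x1]=m[y0:y1,x0:x1]
    n,l,s,c=cv2.connectedComponentsWithStats(mm); return [(s[i][:5].tolist(),c[i].round(1).tolist(),np.argwhere(l==i)[:,::-1]) for i in range(1,n) if s[i][4]>=mn]
rois=[dict(mark=(165,225,190,280),pt=(135,195,170,245),knob=(235,215,325,285)),dict(mark=(730-512,205,750-512,270),pt=(690-512,180,740-512,225),knob=(815-512,190,365,270))]
M=[];P=[]
for f,r in zip(F,rois):
    im=f['frame']; hsv=cv2.cvtColor(im,cv2.COLOR_RGB2HSV); g=im.min(2).astype(int)
    for nme,m in (('mark',g>205),('pt',(hsv[...,1]>140)&(hsv[...,0]>10)&(hsv[...,0]<30)&(hsv[...,2]>90)),('knob',im.max(2)<70),('knob',g>225)):
        for s,c,pts in comps(m,r[nme]):
            print(nme,s,c)
            p=pts.astype(np.float32)
            if nme=='mark':
                top=p[p[:,1]<=p[:,1].min()+1].mean(0);bot=p[p[:,1]>=p[:,1].max()-1].mean(0); print('  ',onz(f,top,.093),onz(f,bot,.093)); M.append(p.mean(0))
            if nme=='pt':
                t=p[p[:,1]>=p[:,1].max()].mean(0);print('  tip',t,onz(f,t,.094))
            if nme=='knob': print('  ',cv2.minAreaRect(p),onz(f,c,.129))
if len(M)==2: print(tri((F[0],M[0]),(F[1],M[1])))
z=[cv2.resize(f['frame'][190:290,r['knob'][0]-10:r['knob'][0]+90],(400,400),interpolation=cv2.INTER_NEAREST) for f,r in zip(F,rois)]
cv2.imwrite('pics/k.png',np.hstack(z)[:,:,::-1])
E
```

```text
mark [174, 237, 8, 33, 110] [177.6, 253.4]
   [ 0.65432459 -0.02290441  0.093     ] [ 0.6875495  -0.01790552  0.093     ]
pt [146, 208, 18, 29, 289] [153.2, 222.3]
  tip [154.5 236. ] [ 0.65437438 -0.04292674  0.094     ]
knob [257, 228, 50, 47, 1628] [278.9, 250.8]
   ((279.0416259765625, 249.19967651367188), (42.01457595825195, 50.00958251953125), 78.2317123413086) [0.64040833 0.07377931 0.129     ]
mark [226, 221, 7, 36, 130] [228.9, 238.2]
   [ 0.65486638 -0.02282487  0.093     ] [ 0.6880641  -0.01775809  0.093     ]
pt [196, 188, 19, 32, 315] [204.3, 204.3]
  tip [205.5 219. ] [ 0.65407382 -0.04230945  0.094     ]
knob [319, 210, 46, 60, 1931] [342.5, 235.7]
   ((341.5, 239.5), (59.0, 45.0), 90.0) [0.6429673  0.06999915 0.129     ]
(array([ 0.6709829 , -0.02031029,  0.09302258]), [np.float64(0.00012692190990941705), np.float64(0.00012692190990950037)])
```

View pics/k.png

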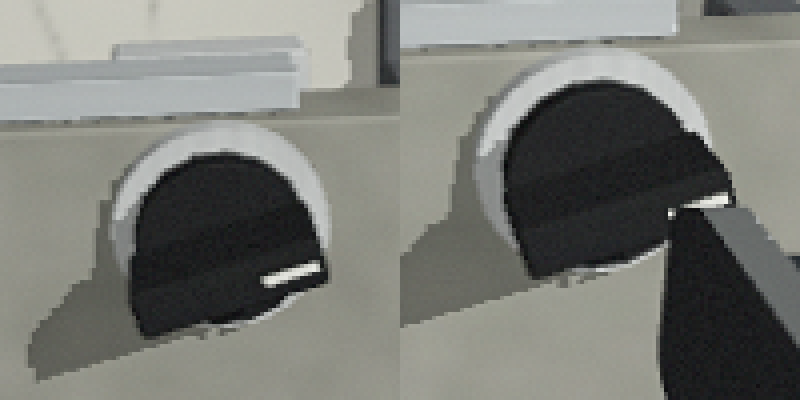

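```bash
python3 - <<'E'
from h import *
import pickle
F=pickle.load(open('F1.pkl','rb')); f=F[0]
i0=onz(f,(290.5,260.75),.129);i1=onz(f,(305,256.75),.129); d=(i1-i0)/np.linalg.norm(i1-i0)
print('index',i0,i1,np.linalg.norm(i1-i0),'yaw',np.arctan2(d[1],d[0]),'centre if outer end at 21mm',i1-d*.021)
y=.15; ex=np.array([np.cos(y),np.sin(y)]);ey=np.array([-np.sin(y),np.cos(y)])
m=np.array([.6546,-.0229])
print('edge',[(onz(f,p,.093)[:2]-m)@ex for p in((282,221),(230,223.5))])
print('edge+',[(onz(F[1],p,.093)[:2]-m)@ex for p in((303+40-10,202),)])
# white ring extents frame0 crop: x 110..330, top y122
print('ring', [onz(f,(225+u/4,190+v/4),.095) for u,v in((112,225),(330,225),(222,120),(222,330))])
for dx in (.02,.025): print('knob from mark',m+dx*ex+.1*ey)
q0=monitor.sense()['joints']; print(q0)
for yy in (2.10,2.10-np.pi,.15,.15+np.pi): 
    j=kinematics.ik([.652,.077,.121],down(yy)); print(yy,j)
E
```

```text
index [0.6488569  0.08491497 0.129     ] [0.6438015  0.09689682 0.129     ] 0.013004685233606343 yaw 1.970056422090589 centre if outer end at 21mm [0.65196497 0.0775485  0.129     ]
edge [np.float64(-0.012369897012090538), np.float64(-0.012248862661803727)]
edge+ [np.float64(-0.013434329522737806)]
ring [array([0.65492297, 0.05236233, 0.095     ]), array([0.64967284, 0.10471861, 0.095     ]), array([0.62530651, 0.07552015, 0.095     ]), array([0.6805928 , 0.08218191, 0.095     ])]
knob from mark [0.65943161 0.07896587]
knob from mark [0.66437546 0.07971306]
[-1.90791483e-01  5.02767233e-01  1.21996681e+00  7.04080438e-05
  1.41799608e+00 -1.86252679e+00]
2.1 [-6.05293058e-02  7.13775119e-01  1.21404709e+00 -4.44089210e-16
  1.21377045e+00 -5.89732979e-01]
-1.041592653589793 [-6.05293058e-02  7.13775119e-01  1.21404709e+00 -4.44089210e-16
  1.21377045e+00  2.55185967e+00]
0.15 [-6.05293058e-02  7.13775119e-01  1.21404709e+00 -4.44089210e-16
  1.21377045e+00  1.36026702e+00]
3.291592653589793 [-6.05293058e-02  7.13775119e-01  1.21404709e+00 -4.44089210e-16
  1.21377045e+00 -1.78132563e+00]
```

```bash
cat > turn.py <<'E'
from h import *
import pickle,sys
def turn(y0,y1,c=(.6522,.0777)):
    env.reach([*c,.19],down(y0)); env.movel([*c,.121],.1); env.close_gripper(30); env.hold(.2)
    s=monitor.sense(); j=s['joints'].copy(); j[5]+=y0-y1; print('gap',s['finger_gap'],s['contact_force'],s['ft_torque'],j[5])
    env.set_joints(j); env.hold(.3); s=monitor.sense(); print(s['position'],s['contact_force'],s['ft_torque'])
    env.release(); env.movel([*c,.19],.15)
    env.reach((0.60,0.02,0.25),down(np.pi+.15)); env.hold(.2); f=grab('wrist')
    pickle.dump(f,open('F2.pkl','wb')); print(monitor.sense()['clock']); return f
def look(f,fn=None):
    im=f['frame']; hsv=cv2.cvtColor(im,cv2.COLOR_RGB2HSV)
    y=.15; ex=np.array([np.cos(y),np.sin(y)]);ey=np.array([-np.sin(y),np.cos(y)])
    mark=np.array([.6546,-.0229,.093]); u=proj(f,mark+np.r_[ex*.018,0]).astype(int); print('mark px',u)
    if fn: cv2.imwrite('pics/'+fn,cv2.resize(im[u[1]-75:u[1]+45,u[0]-60:u[0]+140],(800,480),interpolation=cv2.INTER_NEAREST)[:,:,::-1])
    def big(m,w):
        mm=np.zeros(m.shape,np.uint8); sl=np.s_[u[1]-50:u[1]+40,u[0]-w:u[0]+w]; mm[sl]=m[sl]
        n,l,s,c=cv2.connectedComponentsWithStats(mm); i=1+np.argmax(s[1:,4]); return np.argwhere(l==i)[:,::-1].astype(float)
    m=big(im.min(2)>205,12); p=big((hsv[...,1]>140)&(hsv[...,0]>10)&(hsv[...,0]<30)&(hsv[...,2]>90),60)
    mt=m[m[:,1]<=m[:,1].min()+1].mean(0); mb=m[m[:,1]>=m[:,1].max()-1].mean(0); pt=p[p[:,1]>=p[:,1].max()-1].mean(0)
    a,b,t=onz(f,mt,.093)[:2],onz(f,mb,.093)[:2],onz(f,pt,.094)[:2]; k=b-a
    print('px',mt,mb,pt,'line yaw',np.arctan2(k[1],k[0]),'tip rel y',(t-a)@ey,'x',(t-a)@ex,a,len(m),len(p))
    # rigid rest of pointer shape: centroid columns
    print('centroid rel y',(onz(f,p.mean(0),.095)[:2]-a)@ey)
E
python3 - <<'E'
from turn import *
f=turn(2.02,.15); look(f,'p1.png')
E
```

```text
gap 0.4605267082547656 [1.39979734 1.97613659 5.84467015] [ 0.29901754 -0.27626287 -0.00169486] 1.3613688840049165
[0.65161866 0.07842584 0.12171074] [-5.44818297  3.73331743  6.18676076] [0.45942128 0.98422282 0.02999218]
12.05
mark px [203 245]
px [202.28571429 227.57142857] [204.28571429 261.57142857] [201.22222222 223.44444444] line yaw 0.15736288028784542 tip rel y -0.0005819764423563501 x -0.00436244539170185 [ 0.65473512 -0.02286172] 129 312
centroid rel y -7.781525119715874e-05
```

View pics/p1.png

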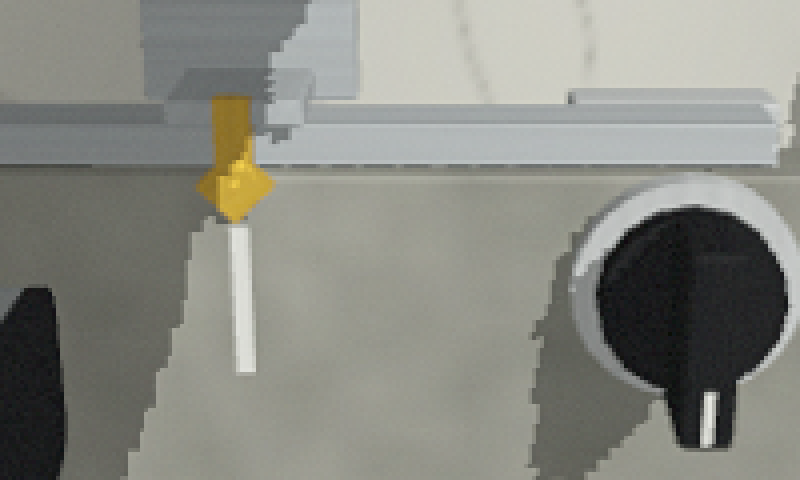

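The pointer tip lies on the line extension to within about 0.5 mm (tip at crop (236,222), mark top at (238,225)), and the bar lies along the stand's x. Next I look at the jack from two wrist positions.

```bash
python3 - <<'E'
from h import *
import pickle
f=pickle.load(open('F2.pkl','rb'))
q=down(np.pi)
F=[]
for p in [(0.44,-0.20,0.28),(0.44,-0.27,0.30)]:
    env.reach(p,q); env.hold(0.2); F.append(grab('wrist'))
pickle.dump(F,open('F3.pkl','wb'))
cv2.imwrite('pics/j.png',np.vstack([np.hstack([F[0]['frame'][:300,:400],F[1]['frame'][:300,:400]]),np.hstack([f['frame'][100:400,60:460],F[0]['frame'][84:,112:]])])[:,:,::-1]); print(monitor.sense()['clock'])
E
```

```text
Traceback (most recent call last):
ValueError: all the input array dimensions except for the concatenation axis must match exactly, but along dimension 0, the array at index 0 has size 284 and the array at index 1 has size 300
```

```bash
python3 - <<'E'
from h import *
import pickle
f=pickle.load(open('F2.pkl','rb'));F=pickle.load(open('F3.pkl','rb'))
cv2.imwrite('pics/j.png',np.vstack([np.hstack([F[0]['frame'][:300,:400],F[1]['frame'][:300,:400]]),np.hstack([f['frame'][84:,60:460],F[0]['frame'][84:,112:]])])[:,:,::-1])
E
```

```text
(no output)
```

View pics/j.png

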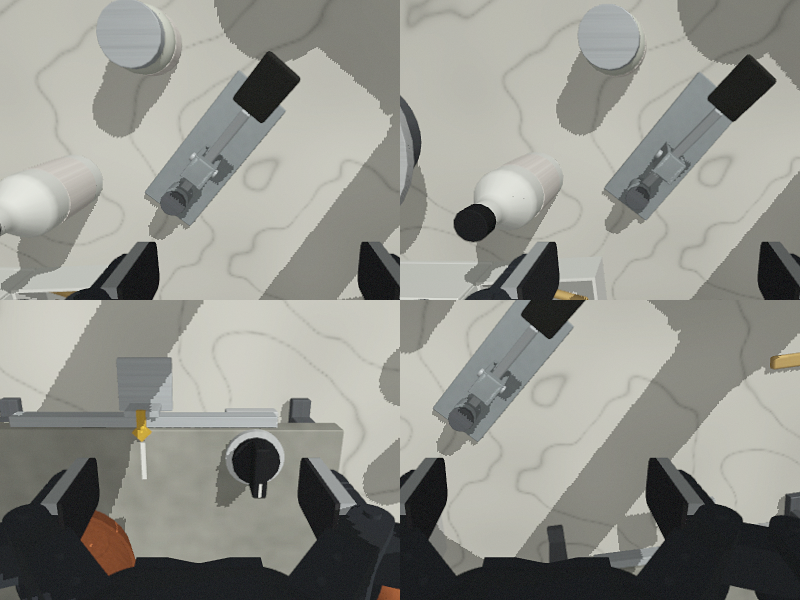

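In frame 0 (top left) the paddle is centred at (267,87), the post top at (203,172) and the saddle top at (177,200). The base's saddle-end corners are at (145,191) and (187,228). Frame 1 shows the same features at (342,88), (275,164) and (237,190). The pad plate is at (145,385) bottom left.

```bash
python3 - <<'E'
from h import *
import pickle
F=pickle.load(open('F3.pkl','rb'));f2=pickle.load(open('F2.pkl','rb'))
pc=[]
for f,r in zip(F,((225,45,310,130),(300,45,385,130))):
    m=np.zeros((384,512),np.uint8); x0,y0,x1,y1=r; m[y0:y1,x0:x1]=f['frame'][y0:y1,x0:x1].max(2)<60
    n,l,s,c=cv2.connectedComponentsWithStats(m); i=1+np.argmax(s[1:,4]); pc.append(c[i]); print(s[i],c[i])
print('paddle',tri((F[0],pc[0]),(F[1],pc[1])))
print('post top',tri((F[0],(203,172)),(F[1],(275,164))), onz(F[0],(203,172),.086),onz(F[1],(275,164),.086))
print('saddle',tri((F[0],(177,200)),(F[1],(237,190))), onz(F[0],(177,200),.055),onz(F[1],(237,190),.055))
print('front corners',[onz(F[0],p,.010).round(4).tolist() for p in((145,191),(187,228))],[onz(F[1],p,.010).round(4).tolist() for p in((202,190),(241,220))], 'back',onz(F[0],(238,72),.01))
y=.153;ex=np.array([np.cos(y),np.sin(y)]);ey=np.array([-np.sin(y),np.cos(y)]);m=np.array([.6547,-.0229])
# pad front corners in F2 (crop offset 60,84; row -300)
for p in((117,358),(172,358)): print('pad front',[(onz(f2,(p[0]+60,p[1]-300+84),.07)[:2]-m)@e for e in(ex,ey)])
E
```

```text
[ 233   51   67   72 2485] [265.89416499  87.05472837]
[ 308   55   68   66 2293] [341.18316616  87.92019189]
paddle (array([ 0.36780239, -0.19363328,  0.10021249]), [np.float64(3.294451150106411e-05), np.float64(3.294451150105945e-05)])
post top (array([ 0.44343987, -0.25265433,  0.08997787]), [np.float64(0.0019219377747275463), np.float64(0.00192193777472753)]) [ 0.44636182 -0.25317     0.086     ] [ 0.44234403 -0.25268402  0.086     ]
saddle (array([ 0.49043513, -0.29488619,  0.02828476]), [np.float64(0.0032499472642008734), np.float64(0.003249947264200786)]) [ 0.48498305 -0.28785861  0.055     ] [ 0.4791434  -0.29366255  0.055     ]
front corners [[0.4884, -0.3375, 0.01], [0.5367, -0.289, 0.01]] [[0.4926, -0.3411, 0.01], [0.5334, -0.292, 0.01]] back [ 0.35118082 -0.22248802  0.01      ]
pad front [np.float64(-0.07312487680205358), np.float64(-0.02284060980459634)]
pad front [np.float64(-0.07290652185217074), np.float64(0.02661200718809609)]
```

```bash
python3 - <<'E'
from h import *
import pickle
y=.153;ex=np.array([np.cos(y),np.sin(y)])
c=np.array([.446,-.2565]); q=down(-.69+np.pi)
env.reach([*c,.17],q); print('touch',env.movel([*c,.068],.12,guard=8)); env.close_gripper(80); env.hold(.2)
s=monitor.sense(); print(s['finger_gap'],s['gripper_force'],s['position'],s['contact_force'],s['clock'])
env.movel([*c,.10],.1); env.hold(.1); s=monitor.sense(); print('lifted',s['contact_force'],s['ft_torque'],s['finger_gap'])
env.movel([.446,-.16,.12],.2)
P=np.array([.6078,-.0300])-.055*ex-.085*ex
env.reach([*P,.12],down(y+np.pi)); env.movel([*P,.072],.12); print('down',env.movel([*P,.064],.03,guard=6)); s=monitor.sense(); print(s['position'],s['contact_force'],s['clock'])
env.hold(.1); pickle.dump([grab('wrist'),grab('scene'),grab('side')],open('F4.pkl','wb'))
cv2.imwrite('pics/g.png',np.hstack([pickle.load(open('F4.pkl','rb'))[0]['frame'][:,56:456],grab('side')['frame'][:,120:]])[:,:,::-1])
E
```

```text
touch False
0.2683868654480193 79.81828093528748 [ 0.44606407 -0.25668848  0.06829113] [-1.99163349 -0.56142611  5.76079719] 16.5167
lifted [-0.177647    0.27598599 -8.6578234 ] [-0.1175867  -0.03241829  0.04564217] 0.2717665991938536
down True
[ 0.4705387  -0.05189945  0.06829607] [-0.74686485  0.02757459  6.37045256] 19.1667
```

View pics/g.png

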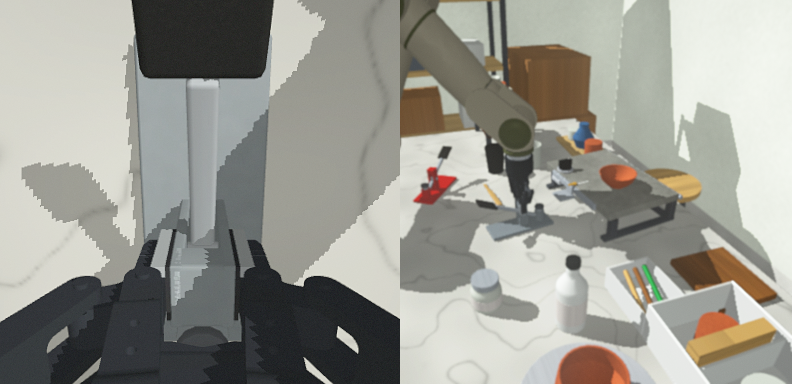

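The jack is held upright and stands in front of the pad, with its handle towards the robot. Releasing it to measure the saddle against the pad in one view.

```bash
python3 - <<'E'
from h import *
import pickle
s=monitor.sense();p=s['position']; env.release(); env.movel([p[0],p[1],.17],.15)
F=[]
for t in((.575,-.03,.24),(.555,-.09,.26)):
    env.reach(t,down(np.pi+.153)); env.hold(.2); F.append(grab('wrist'))
pickle.dump(F,open('F5.pkl','wb')); print(monitor.sense()['clock'])
y=.153;ex=np.array([np.cos(y),np.sin(y)])
for f in F: print([proj(f,np.r_[v,z]).round().tolist() for v,z in((np.array([.6078,-.03]),.07),(np.array([.6078,-.03])-.085*ex,.055))])
C=[]
for f in F:
    u=proj(f,np.r_[np.array([.6078,-.03])-.06*ex,.06]).astype(int); x0=max(u[0]-67,0);y0=max(u[1]-75,0); print('crop',x0,y0)
    C.append(cv2.resize(f['frame'][y0:y0+150,x0:x0+100],(400,600),interpolation=cv2.INTER_CUBIC))
cv2.imwrite('pics/m.png',np.hstack(C)[:,:,::-1])
E
```

```text
22.3833
[[254.0, 208.0], [253.0, 112.0]]
[[309.0, 227.0], [311.0, 140.0]]
crop 186 65
crop 243 91
```

View pics/m.png

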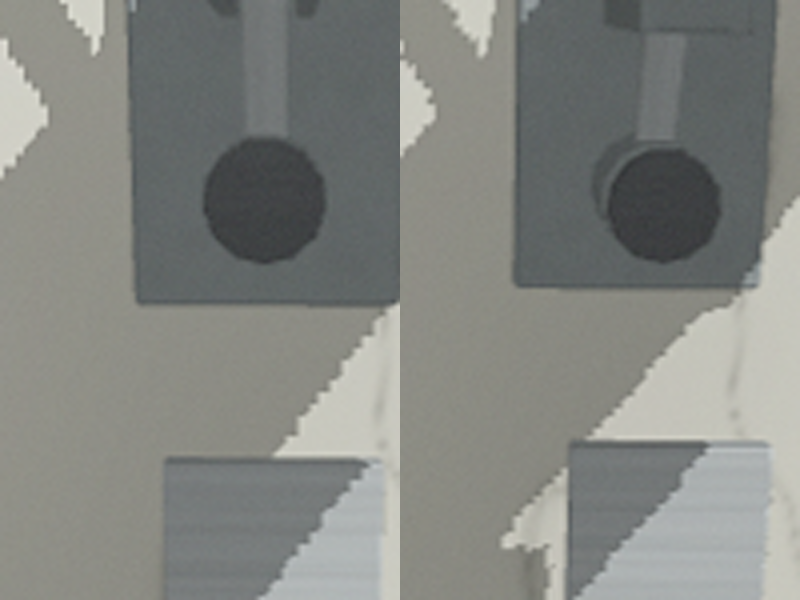

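The enlarged view shows the saddle at left crop (265,200) and right crop (664,205). The pad front-edge corners are at (164,459)/(384,459) and (569,442)/(769,442), and the jack looks square to the pad.

```bash
python3 - <<'E'
from h import *
import pickle
A,B=pickle.load(open('F5.pkl','rb'))
pa=lambda u,v:(186+u/4-.375,65+v/4-.375); pb=lambda u,v:(243+(u-400)/4-.375,91+v/4-.375)
sad=tri((A,pa(265,200)),(B,pb(664,205))); l=tri((A,pa(164,459)),(B,pb(569,442))); r=tri((A,pa(384,459)),(B,pb(769,442)))
print('saddle',sad,onz(A,pa(265,200),.055),onz(B,pb(664,205),.055)); print('pad',l,r)
y=.153;ex=np.array([np.cos(y),np.sin(y)]);ey=np.array([-np.sin(y),np.cos(y)])
for f,P,sp in((A,[pa(164,459),pa(384,459)],pa(265,200)),(B,[pb(569,442),pb(769,442)],pb(664,205))):
    a,b=[onz(f,p,.07)[:2] for p in P]; c=(a+b)/2+.025*ex; d=c-onz(f,sp,.055)[:2]; print('w',np.linalg.norm(b-a),'c',c,'d along',d@ex,d@ey,'edge yaw',np.arctan2(*(-(b-a)*[1,-1])))
a,b=onz(B,pb(514,287),.01),onz(B,pb(760,285),.01); k=(b-a)[:2]; print('base yaw',np.arctan2(-k[0],k[1]),np.linalg.norm(k))
a,b=onz(A,pa(129,30),.01),onz(A,pa(137,303),.01);k=(b-a)[:2]; print('base side yaw',np.arctan2(k[1],k[0]))
E
```

```text
saddle (array([ 0.52648523, -0.04397421,  0.05031952]), [np.float64(8.498307278101115e-06), np.float64(8.498307278334839e-06)]) [ 0.52614907 -0.04394088  0.055     ] [ 0.52591482 -0.04477855  0.055     ]
pad (array([ 0.58637928, -0.05811614,  0.06346617]), [np.float64(2.975161609731768e-06), np.float64(2.9751616098889813e-06)]) (array([ 0.5793794 , -0.00831357,  0.06122555]), [np.float64(5.3001483919087564e-05), np.float64(5.3001483918897856e-05)])
w 0.049047672683316966 c [ 0.60557749 -0.0297112 ] d along 0.08066921863570596 0.0019582712179577366 edge yaw 0.15226620668277369
w 0.04871533466489128 c [ 0.60529919 -0.03111166] d along 0.08053991233243199 0.0014087605789767496 edge yaw 0.15351307223152552
base yaw 0.16301832733185204 0.06905171894187433
base side yaw 0.15263927450166515
```

```bash
python3 - <<'E'
from h import *
y=.153;ex=np.array([np.cos(y),np.sin(y)]);ey=np.array([-np.sin(y),np.cos(y)])
p=np.array([.4705,-.0519]); q=down(y+np.pi)
env.reach([*p,.17],q); env.movel([*p,.068],.12); env.close_gripper(80); env.hold(.1)
print(monitor.sense()['position'])
env.movel([*p,.0705],.05); g=p+.0825*ex+.0018*ey
print('hit',env.movel([*g,.0705],.06,guard=12)); s=monitor.sense(); print(s['position'],g,s['contact_force'])
print('down',env.movel([*g,.064],.02,guard=5)); s=monitor.sense(); print(s['position'],s['contact_force'],s['clock'])
env.release(); env.movel([*g,.19],.15)
F=[]
for t in(g-.02*ex,):
    env.reach([*t,.25],q); env.hold(.2); f=grab('wrist'); F.append(f)
sd=grab('side')
C=[cv2.resize(f['frame'][:300],(500,293),interpolation=cv2.INTER_CUBIC),]
d=cv2.resize(sd['frame'][140:250,170:370],(500,275),interpolation=cv2.INTER_CUBIC)
cv2.imwrite('pics/v.png',np.vstack([C[0],d])[:,:,::-1]); print(monitor.sense()['clock'])
import pickle; pickle.dump([f,sd],open('F6.pkl','wb'))
E
```

```text
[ 0.47066975 -0.05199221  0.0683061 ]
hit False
[ 0.55151508 -0.03758655  0.07048028] [ 0.55176193 -0.03754772] [ 0.51121736 -0.51138653 -8.93583462]
down True
[ 0.55194521 -0.03765262  0.068316  ] [0.03468537 0.48267297 4.3902844 ] 26.6833
28.9417
```

View pics/v.png

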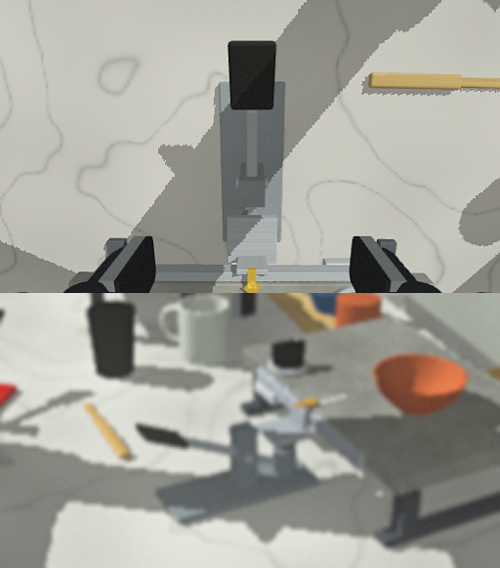

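Top half: the jack is square in front with its saddle end under the pad; paddle at (252,75), pad at (252,240). Bottom half: the saddle stands under the pad at (285,455) and the base lies flat. Now the trial pump, with a before/after check from the same wrist pose.

```bash
cat > press.py <<'E'
from h import *
y=.153;ex=np.array([np.cos(y),np.sin(y)]);g=np.array([.5519,-.0377]); q=down(y+np.pi); RR=.109
def pt(a,dz=0):
    x=-RR*np.cos(a)+5e-3*np.sin(a); z=.050+RR*np.sin(a)+5e-3*np.cos(a)
    return [*(g+x*ex),z+.019+dz]
def brass():
    f=grab('side'); h=cv2.cvtColor(f['frame'],cv2.COLOR_RGB2HSV); m=((h[...,1]>140)&(h[...,0]>10)&(h[...,0]<30)&(h[...,2]>90)).astype(np.uint8)[160:210,270:310]
    M=cv2.moments(m,True); return (270+M['m10']/max(M['m00'],1),160+M['m01']/max(M['m00'],1),M['m00'])
def press():
    env.movel(pt(.47,.004),.1)
    for a in(.35,.22,.1,.02): env.movel(pt(a),.08); s=monitor.sense(); print(a,s['contact_force'].round(1),s['position'].round(4))
    hit=env.movel(pt(-.11),.02,guard=14); s=monitor.sense(); print('bottom',hit,s['contact_force'].round(1),s['position'].round(4),'tip z',s['position'][2]-.019)
    env.hold(.3); s=monitor.sense(); print('hold',s['contact_force'].round(1),s['position'].round(4),brass())
E
python3 - <<'E'
from press import *
import pickle
print(brass()); env.close_gripper(30)
env.reach(pt(.47,.05),q); press()
for a in(.1,.22,.35,.47): env.movel(pt(a),.1)
env.movel(pt(.47,.05),.15); env.hold(.4); print(brass(),monitor.sense()['contact_force'])
f0=pickle.load(open('F6.pkl','rb'))[0]; env.release(); env.reach([*(g-.02*ex),.25],q); env.hold(.2); f=grab('wrist'); pickle.dump(f,open('F7.pkl','wb'))
def pad(f): 
    m=(f['frame'].max(2)<60).astype(np.uint8); m[150:]=0; m[:,:200]=0; m[:,320:]=0; M=cv2.moments(m,True); return M['m10']/M['m00'],M['m01']/M['m00'],M['m00']
a,b=pad(f0),pad(f); print('paddle',a,b,(onz(f,b[:2],.104)-onz(f0,a[:2],.104)),'post->paddle',onz(f,b[:2],.104)[:2]-g); print(monitor.sense()['clock'])
E
```

```text
(293.7142857142857, 183.57142857142858, 7.0)
0.35 [ 0.4 -0.2  2.5] [ 0.4528 -0.0532  0.1117]
0.22 [-0.2  1.9 14.2] [ 0.4491 -0.054   0.0992]
0.1 [-0.3  1.3 14.8] [ 0.4464 -0.0544  0.0863]
0.02 [-0.6  2.1 14.3] [ 0.4454 -0.0545  0.0776]
bottom True [-6.8  1.8 19.7] [ 0.4452 -0.0546  0.0713] tip z 0.052275503691111655
hold [-5.7  1.9 18.4] [ 0.4452 -0.0546  0.0713] (294.14285714285717, 178.71428571428572, 7.0)
(293.7142857142857, 183.57142857142858, 7.0) [-0.49092403  0.31037382  0.67260936]
paddle (257.5806148055207, 76.14774153074028, 3188.0) (258.0379191476026, 76.57474146035726, 3191.0) [1.76280811e-05 2.05432704e-05 0.00000000e+00] post->paddle [-0.09990993 -0.01609894]
36.5833
```

```bash
python3 - <<'E'
from press import *
env.close_gripper(30); env.reach(pt(.47,.05),q); press(); env.hold(.7); s=monitor.sense(); print(s['contact_force'],s['position'],s['clock'],brass())
if s['position'][2]<.0725 and s['contact_force'][2]>15: print(job.hand_in())
E
```

```text
0.35 [-0.2 -0.2  2.9] [ 0.4528 -0.0532  0.1116]
0.22 [ 0.2  2.7 14.1] [ 0.4491 -0.054   0.0992]
0.1 [-0.4  1.5 14.8] [ 0.4464 -0.0544  0.0863]
0.02 [-2.1  1.1 15.3] [ 0.4454 -0.0546  0.0776]
bottom True [-6.1  2.  21.4] [ 0.4452 -0.0546  0.0713] tip z 0.05228296418835411
hold [-5.4  1.1 18.5] [ 0.4452 -0.0546  0.0713] (294.14285714285717, 178.71428571428572, 7.0)
[-5.85078715  1.19240291 18.6065465 ] [ 0.44517974 -0.05456436  0.07132982] 41.2417 (294.14285714285717, 178.71428571428572, 7.0)
the job is handed in; nothing more can be done
None
```

The job is handed in at about 41 s: the pointer was set to within about 0.5 mm of the mark, the jack placed under the pad, one full trial pump made, and the paddle is now held fully down with the slab lifted; the hand-in gave no verdict.

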